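# Slide the reading lamp round its bent rail to the stop collar

## Robot

A 6-joint arm with a two-finger parallel gripper is mounted at the origin on the work surface. World frame = base frame: x ahead of the robot, y to its left, z up, the work surface at z = 0. Lengths are in m, angles in degrees, forces in N, time in s.
With the tool pointing down it reaches from about 0.3 to 0.75 m from the base axis. Payload 8.5 kg.
Tool frame: the origin (TCP) lies at the very end of the fingers, on their centre line; the grasp point (between the pads) lies 19 mm behind it; z points along the fingers, y is the line along which they close (so a half turn about z gives the same grasp; the last joint's range is limited). The gripper opens to 85 mm and grips with 20 to 120 N. Pads are 22 mm wide; open, the fingers measure 114 mm over their backs; the gripper's body (76 mm by 85 mm) begins 54 mm behind the grasp point. The pads swing forward as they close: fully open they stand 13 mm farther back than shut.
Start: joints at [58.94, 21.807, 74.336, -0, 83.858, -12.336], TCP at [0.177, 0.521, 0.231] pointing down, gripper open.
Joint ranges: [-178.18, 178.18], [-50.72, 133.34], [12.68, 142.11], [-81.47, 261.47], [9.98, 163.14], [-165.26, 165.26]. Speed limits (degrees/s): [136.94, 136.94, 180, 180, 180, 180].

## Interface

Orientations are given as a 3x3 rotation matrix whose columns are the frame's x, y, z axes.
In Python, from rig import env, optics, spotter gives the robot as it stands.
- The arm moves only by the shell command python3 -m crank 'ROWS' [FORCE]. ROWS is JSON, one flat list of numbers, 5 for each row, row after row: the finger opening in cm, from 0 to 8.54, then the shift along the tool's x, y, z in cm, then the turn about the tool's z in rad. A call has exactly 8 rows; each row shifts and turns the commanded pose from where the row before left it, along the tool's axes as they then stand; what a row does not reach is not made up. A row lasts 1/12 s, in which the tool goes at most 41.7 mm and 7.16 degrees, less where a joint would pass 70% of its speed; a pose out of reach is approached as far as the arm can. A call is refused whole if a number of a shift passes 4.17 or a number of a turn 0.125, either way. A call with a gripper value outside its range is refused whole. The fingers move at their own pace and stop on an object; FORCE is the grip in N (left out, the last holds). Time passes only in rows, so rows that do not move let the fingers close, or fill a call up. It gives the time, the measured TCP pose, the force, the opening and the grip force at its end, in the units of the state.
- env.observe(): the state, without advancing time (a new reading comes with each control period).
- optics.get_image(name): name is "side" or "top" or "wrist"; returns a dict with "color" (420x560x3 uint8, red, green, blue), "intrinsics" (3x3 intrinsics, pixels), "pose" (4x4, takes a point from camera to world coordinates). Camera axes: x right, y up, looking along -z (the intrinsics and any distortion apply to the point x, -y, -z); pixel columns grow to the right and rows downward; lengths in m; the calibration is good to about 2 mm. A picture is of the moment at which its call begins. There is no depth.
- env.close_job(): hands the job in; it is judged then, once.
Trained networks look in a picture, given as the dict that the camera call returned (one of the last four; its "shot" number tells which), for a name from the list of things; names that differ only in an ending like _2 or _b are one class to them, and where a whole thing is asked for, a point or a joint stands for the part that bears it (a point fixed in the world has none). Each returns a list of dicts, best first, with "score" (0 to 1); they miss things now and then, are a little off and sometimes report something else, mostly with a low value. They report only what shows in the picture. A call takes as long as a camera call. They do not tell look-alikes from the thing itself.
- spotter.look_for(picture, query): "at" ([column, row] as shares, 0 to 1, of the picture: columns of its width, rows of its height, amid what is visible of it).
The state is a dict: "time_s": time; "q": joint angles; "qvel": joint speeds; "joint_efforts": joint torques, N m; "position": TCP position; "tool_rot": TCP orientation; "ft_force": force on the tool from outside, world axes, zero at the start; "wrist_torque": the same for the moment, N m; "grip_width": finger opening in m; "gripper_force": force on a finger pad.
Only numpy, scipy, OpenCV 4.12 (cv2) and the standard library are available. Lean on these libraries where they do the work, as an engineer would, in place of code of your own. Each camera call takes 0.05 s, during which the arm holds its last target. There are 200 camera calls.

## Task

Take the reading lamp by its yellow fin and slide it along the bent rail, turning it with the bend so that it never binds or strains the rail, until it presses lightly, with a few newtons, against the white bumper of the orange stop collar. Do not shove the collar; then let go and leave the lamp hanging still against the bumper, with the mouse, tumbler and spray bottle undisturbed.

Things in the scene. Friction and masses are not known exactly. Their poses are not given: they have to be found in the camera images.
- rail: Fixed rail: level round steel rod, 10 mm thick, centre line 170 mm above the desk, on a white post with a 20 mm ball on top at each end. Origin: desk level, foot of the parking post; z up. From there the rod runs 120 mm straight along the rail's own +y, bends left (to its -x) through 80 degrees of a 150 mm centre-line radius (arc centre x -150, y 120 mm), then 140 mm straight to the second post.
- bend_start (a point): Point on the rod's centre line where the bend begins (rail x = 0, y = 120, z = 170 mm). Axes as the rail's.
- bend_mid (a point): Point on the rod's centre line half-way round the bend (40 degrees). Axes as the rail's. Loads of over 15 N between lamp and rod strain the rail.
- bend_end (a point): Point on the rod's centre line where the bend ends and the last straight begins (rail x = -124, y = 268, z = 170 mm). Axes as the rail's.
- lamp_fin (a point): Centre of the yellow upright grip fin on top of the cordless reading lamp, 34 mm above the bore's centre. 12 mm thick (lamp's own x, across the rod), 30 mm long (y, along the rod), 46 mm high (z: 11 to 57 mm above the bore's centre). The lamp starts on the first straight, 60 to 100 mm from the parking post; its y points along the rod away from that post.
- lamp_bore (a point): Centre of the lamp's bore; axes as lamp_fin, y along the bore. The loose lamp (about 0.24 kg) is a black slider 30 mm long, 23 mm across, bore 13 mm wide, threaded on the 10 mm rod, with a round white shade below (80 mm across, underside 60 mm below the bore). It hangs freely shade down, the bore's centre then 1.5 mm below the rod's centre line.
- collar: Centre of the orange stop collar on the last straight, on the rod's centre line: 25 mm across, 14 mm wide, 55 to 85 mm beyond the bend's end; y along the rod away from the bend, z up. From its face towards the bend a white bumper, 20 mm across, stands out 3 to 13 mm, screwed out by hand and not measured: look or feel for it. Clamped by friction only: pushing on it or its bumper with over 9 N is too much.
- mouse: White computer mouse, round, 62 mm across and 33 mm high, loose; origin under its centre.
- tumbler: Clear tumbler with a pale pink lid, 80 mm across and 146 mm high (straw stub to 168), loose; origin under its centre.
- spray: Small amber spray bottle with a yellow top, 48 mm across and 105 mm high, loose; origin under its centre.
- book: Open book lying on the desk inside the bend, 222 by 172 mm and about 20 mm high, fixed; origin under its centre.
Mind the look-alikes: they are no part of the job. What is shaped like the part that bears lamp_fin but blue or purple is not meant.

How it is judged:
By the outcome, as a careful person would: the job done as asked, in the order asked, and still so for the second after the job is handed in, with the robot touching nothing.
It also fails if it takes over 72 s, if anything falls off the work surface, if the arm or the gripper's body presses on something with over 40 N, if the wrist force passes 120 N, or if a joint passes its speed limit or range.

## Working session

There is one attempt and no reset: what is moved stays moved. The work goes in short steps, Python scripts to look and compute and a shell command to move; the robot and the scene stay as the last step left them, time stands still between calls to the robot, and variables do not carry over. Pictures are saved under pics/ and viewed, at most 10 in all, crops included, and the job is handed in when it is done.

```bash
ls; mkdir -p pics
python3 - <<'E'
from rig import env, optics, spotter
import cv2, numpy as np
s=env.observe(); print(s)
for n in ["top","side"]:
    p=optics.get_image(n); cv2.imwrite(f"pics/{n}0.png",p["color"][:,:,::-1])
    print(n,p["intrinsics"],p["pose"], [k for k in p])
    for q in ["rail","bend_start","bend_mid","bend_end","lamp_fin","lamp_bore","collar","mouse","tumbler","spray","book"]:
        print(q,[(round(d["score"],2),(np.array(d["at"])*[560,420]).round(1).tolist()) for d in spotter.look_for(p,q)][:3])
E
```

```text
pics
{'time_s': 0.0, 'q': array([ 5.89407349e+01,  2.18416376e+01,  7.43869033e+01,  9.43808871e-04,
        8.38581805e+01, -1.23342322e+01]), 'qvel': array([-0.0297637 ,  0.06698623,  0.01172978,  0.01657227, -0.00740472,
       -0.03436718]), 'joint_efforts': array([ 1.12691325e-04, -4.48467386e+01, -2.31279033e+01, -1.00929792e-04,
        4.77312453e-03,  1.06207683e-04]), 'position': array([0.1763874 , 0.52062602, 0.23069306]), 'tool_rot': array([[-9.47069405e-01,  3.21027897e-01, -7.94919904e-04],
       [ 3.21028702e-01,  9.47068590e-01, -1.28812950e-03],
       [ 3.39318167e-04, -1.47514015e-03, -9.99998854e-01]]), 'ft_force': array([-0.29285958, -0.50399424,  0.46574933]), 'wrist_torque': array([-0.02210787,  0.02890787,  0.00440814]), 'gripper_force': 0.0, 'grip_width': 0.08504773086980454}
top [[534.34832803   0.         279.65528909]
 [  0.         534.34832803 209.44014467]
 [  0.           0.           1.        ]] [[ 0.06691781  0.97488636 -0.21241137  0.35513116]
 [-0.99773696  0.06678083 -0.00782747 -0.09188851]
 [ 0.00655412  0.21245447  0.97714899  1.3445639 ]
 [ 
[... 793 characters left out ...]
825]
 [-0.49425976 -0.46989062  0.73137548  0.58666375]
 [-0.00553289  0.84300796  0.53787263  0.63801569]
 [ 0.          0.          0.          1.        ]] ['color', 'intrinsics', 'pose', 'shot']
rail [(0.86, [227.6, 270.9])]
bend_start [(0.64, [227.3, 255.5])]
bend_mid [(0.78, [224.0, 254.7])]
bend_end [(0.97, [221.3, 262.1])]
lamp_fin [(0.92, [368.2, 200.7]), (0.82, [246.3, 206.0]), (0.77, [309.9, 194.5])]
lamp_bore [(0.97, [365.3, 200.5]), (0.82, [310.1, 190.8]), (0.8, [291.2, 195.7])]
collar [(0.83, [214.3, 252.1]), (0.61, [226.4, 256.6])]
mouse [(0.5, [293.8, 218.6])]
tumbler [(0.75, [205.1, 202.3])]
spray [(0.77, [161.9, 304.6]), (0.16, [225.5, 254.0])]
book [(0.59, [288.7, 296.1])]
```

Run:
```python
import cv2
a=cv2.imread("pics/top0.png"); b=cv2.imread("pics/side0.png")
cv2.imwrite("pics/top0c.png",cv2.resize(a[110:350,130:450],(800,600),interpolation=cv2.INTER_CUBIC))
cv2.imwrite("pics/side0c.png",cv2.resize(b[120:390,90:450],(800,600),interpolation=cv2.INTER_CUBIC))
```

```text
(no output)
```

View pics/top0c.png

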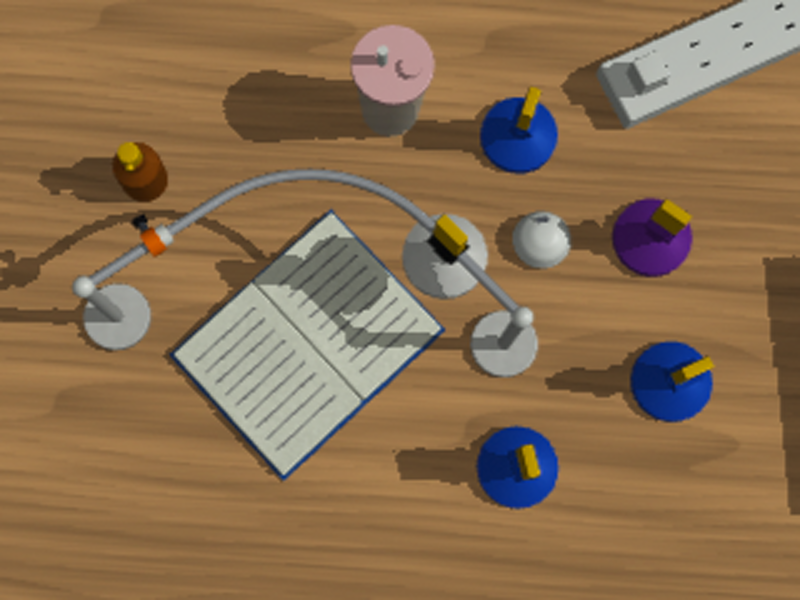

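View pics/side0c.png

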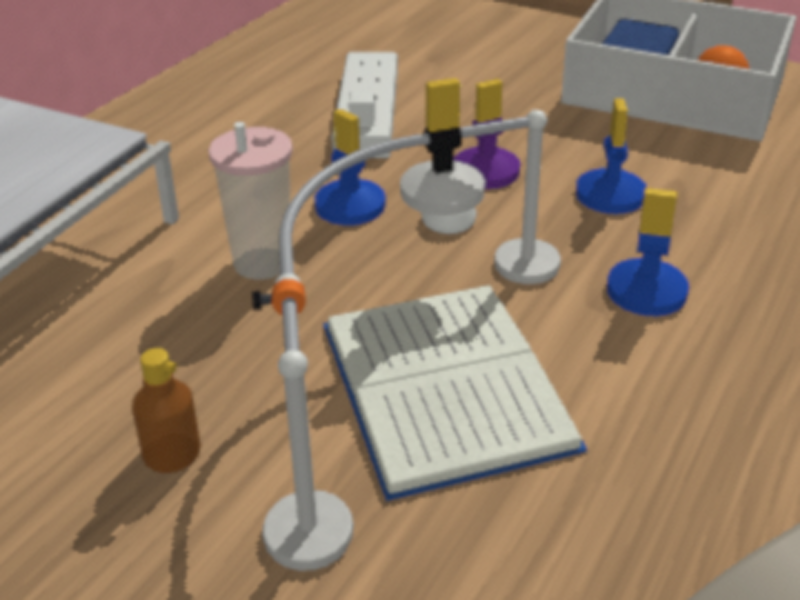

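Top crop: the rail runs from the parking ball (524,317) to the far ball (83,287). The yellow fin is at (450,235), the collar at (153,241) and its bumper at (165,236). The blue and purple lookalikes stand off the rail. Next I fit the rail.

```bash
cat > h.py <<'E'
import numpy as np
from scipy.optimize import least_squares
R=.150
def rail(s):  # s from parking post -> rail xy, heading angle (deg, of +y dir turned left)
    s=np.atleast_1d(np.asarray(s,float)); a=np.clip((s-.12)/R,0,np.radians(80))
    e=np.where(s<.12,s,np.where(a<np.radians(80),0,s-.12-R*np.radians(80)))
    x=-R+R*np.cos(a); y=.12+R*np.sin(a)
    st=s<.12; y=np.where(st,s,y-0)+np.where(st,0,e*np.cos(a)); x=np.where(st,0,x-e*np.sin(a))
    return np.c_[x,y],np.degrees(a)
L=.12+R*np.radians(80)+.14
def world(p,s,z=.17):
    xy,a=rail(s); c,n=np.cos(p[2]),np.sin(p[2])
    return np.c_[xy@np.array([[c,n],[-n,c]])+p[:2], np.full(len(xy),z)], a+np.degrees(p[2])+90
def proj(im,P):
    T=im["pose"]; q=(np.atleast_2d(P)-T[:3,3])@T[:3,:3]; K=im["intrinsics"]
    return np.c_[K[0,2]+K[0,0]*q[:,0]/-q[:,2], K[1,2]-K[1,1]*q[:,1]/-q[:,2]]
def ray(im,px,z):
    T=im["pose"];K=im["intrinsics"]; px=np.atleast_2d(px)
    d=np.c_[(px[:,0]-K[0,2])/K[0,0],-(px[:,1]-K[1,2])/K[1,1],-np.ones(len(px))]@T[:3,:3].T
    return T[:3,3]+d*((z-T[2,3])/d[:,2])[:,None]
E
python3 - <<'E'
from h import *
from rig import optics
t=optics.get_image("top"); s=optics.get_image("side")
T=lambda p: np.array(p)/2.5+[130,110]; S=lambda p: np.array(p)*.45+[90,120]
tc=T([[205,207],[250,184],[310,174],[370,186],[415,213],[490,285],[120,265]])
sc=S([[290,280],[300,215],[335,172],[385,148],[490,129]])
ss=np.linspace(0,L,600)
def f(p):
    W=world(p,ss)[0]; r=[]
    for im,c,e in((t,tc,T([[524,317],[83,287]])),(s,sc,S([[537,119],[293,363]]))):
        u=proj(im,W); r+=list((u[[0,-1]]-e).ravel())
        d=np.linalg.norm(u[None]-c[:,None],axis=2); r+=list(d.min(1))
    return np.array(r)
g=ray(t,T([[524,317]]),.17)[0]
print(g, ray(t,T([[83,287]]),.17))
o=least_squares(f,[g[0],g[1],-.7]); print(o.x,f(o.x).round(1))
np.save("rail.npy",o.x); p=o.x
def near(q,zz=.17):
    W,a=world(p,ss); i=np.linalg.norm(W[:,:2]-q[:2],axis=1).argmin(); return ss[i],np.linalg.norm(W[i,:2]-q[:2])
for n,im,px,z in(("fin top",t,T([452,233]),.2255),("fin",s,S([443,105]),.2025),("collar",t,T([153,241]),.17),("collar",s,S([289,297]),.17),("bumper",t,T([166,236]),.17),("mouse",t,T([542,240]),.02),("tumbler",t,T([393,63]),.146),("spray",t,T([130,153]),.105)):
    q=ray(im,px,z)[0]; print(n,q.round(4),"s,d",near(q))
for k in(0,.12,.12+R*.698,L-.14,L): print(k,world(p,[k]))
E
```

```text
[ 0.55737956 -0.21980416  0.17      ] [[0.55767925 0.17453495 0.17      ]]
[ 0.55568048 -0.21747132 -0.73525192] [-1.1  0.7 -0.1  0.1  0.6  0.5  0.5  0.4  0.2  0.7  0.5  0.6 -0.2  1.3
 -0.2  0.2  3.1  1.4  0.8  1.1]
fin top [ 0.6167 -0.1488  0.2255] s,d (np.float64(0.09169352704173686), np.float64(0.0008488068063721313))
fin [ 0.6183 -0.1432  0.2025] s,d (np.float64(0.09717946455705445), np.float64(0.003368962298240774))
collar [0.6038 0.1165 0.17  ] s,d (np.float64(0.3949875011028665), np.float64(0.0009379966006753114))
collar [0.6028 0.1194 0.17  ] s,d (np.float64(0.3981223225401908), np.float64(0.0018958190939094906))
bumper [0.6092 0.1053 0.17  ] s,d (np.float64(0.38244821535356915), np.float64(0.0017208472757989674))
mouse [ 0.6637 -0.251   0.02  ] s,d (np.float64(0.047806026919196144), np.float64(0.1025755551749177))
tumbler [ 0.7963 -0.0881  0.146 ] s,d (np.float64(0.19749375055143326), np.float64(0.1280151913613496))
spray [0.7026 0.159  0.105 ] s,d (np.float64(0.36755781352627853), np.float64(0.10493734013955174))
0 (array([[ 0.55568048, -0.21747132,  0.17      ]]), array([47.87316817]))
0.12 (array([[ 0.63617336, -0.1284719 ,  0.17      ]]), array([47.87316817]))
0.22469999999999998 (array([[ 0.67482003, -0.0334423 ,  0.17      ]]), array([87.86562227]))
0.3294395102393195 (array([[0.64332984, 0.06423154, 0.17      ]]), array([127.87316817]))
0.4694395102393195 (array([[0.55738166, 0.17474357, 0.17      ]]), array([127.87316817]))
```

```bash
cat >> h.py <<'E'
def plan(st,pos,yaws,grip):
    """pos: Nx3 world targets, yaws: N deg, from state; prints rows"""
    Rm=st["tool_rot"]; cur=np.array(st["position"]); y=np.degrees(np.arctan2(Rm[1,0],Rm[0,0])); cmd=[]
    for P,Y in zip(pos,yaws):
        d=np.asarray(P)-cur; c,s=np.cos(np.radians(y)),np.sin(np.radians(y))
        v=[d[0]*c+d[1]*s, d[0]*s-d[1]*c, -d[2]]
        v=np.round(np.array(v)*100,2); t=round(-np.radians((Y-y+180)%360-180),3)
        cmd+=[grip,*v,t]
        cur=cur+np.array([v[0]*c+v[1]*s, v[0]*s-v[1]*c, -v[2]])/100; y-=np.degrees(t)
    for i in range(0,len(cmd),40): print(", ".join("%g"%k for k in cmd[i:i+40]))
E
python3 - <<'E'
from h import *
from rig import env
s=env.observe(); p0=s["position"]; p1=np.array([.6165,-.147,.252]); k=np.arange(1,25)/24
plan(s,[p0+(p1-p0)*f for f in k],161.27+(47.9-161.27)*k,8.5)
E
```

```text
8.5, -2.63, -2.05, -0.09, 0.083, 8.5, -2.79, -1.82, -0.08, 0.082, 8.5, -2.93, -1.59, -0.09, 0.082, 8.5, -3.05, -1.34, -0.08, 0.083, 8.5, -3.15, -1.08, -0.09, 0.082, 8.5, -3.23, -0.83, -0.09, 0.083, 8.5, -3.29, -0.55, -0.08, 0.082, 8.5, -3.32, -0.28, -0.09, 0.083
8.5, -3.33, -0.01, -0.08, 0.082, 8.5, -3.32, 0.27, -0.09, 0.083, 8.5, -3.29, 0.54, -0.09, 0.082, 8.5, -3.23, 0.81, -0.08, 0.082, 8.5, -3.15, 1.07, -0.09, 0.083, 8.5, -3.06, 1.33, -0.09, 0.082, 8.5, -2.94, 1.58, -0.08, 0.083, 8.5, -2.79, 1.81, -0.09, 0.082
8.5, -2.64, 2.04, -0.08, 0.083, 8.5, -2.46, 2.25, -0.09, 0.082, 8.5, -2.27, 2.44, -0.09, 0.083, 8.5, -2.05, 2.62, -0.08, 0.082, 8.5, -1.84, 2.78, -0.09, 0.082, 8.5, -1.6, 2.92, -0.08, 0.083, 8.5, -1.35, 3.05, -0.09, 0.082, 8.5, -1.1, 3.14, -0.09, 0.083
```

```bash
python3 -m crank '[8.5,-2.63,-2.05,-0.2,0.083,8.5,-2.79,-1.82,-0.2,0.082,8.5,-2.93,-1.59,-0.2,0.082,8.5,-3.05,-1.34,-0.2,0.083,8.5,-3.15,-1.08,-0.2,0.082,8.5,-3.23,-0.83,-0.2,0.083,8.5,-3.29,-0.55,-0.2,0.082,8.5,-3.32,-0.28,-0.2,0.083]' 25
python3 -m crank '[8.5,-3.33,-0.01,-0.1,0.082,8.5,-3.32,0.27,-0.1,0.083,8.5,-3.29,0.54,-0.1,0.082,8.5,-3.23,0.81,-0.1,0.082,8.5,-3.15,1.07,0,0.083,8.5,-3.06,1.33,0,0.082,8.5,-2.94,1.58,0,0.083,8.5,-2.79,1.81,0,0.082]'
python3 -m crank '[8.5,-2.64,2.04,0,0.083,8.5,-2.46,2.25,0,0.082,8.5,-2.27,2.44,0,0.083,8.5,-2.05,2.62,0,0.082,8.5,-1.84,2.78,0,0.082,8.5,-1.6,2.92,0,0.083,8.5,-1.35,3.05,0,0.082,8.5,-1.1,3.14,0,0.083]'
python3 - <<'E'
from h import *
from rig import env,optics,spotter
import cv2
s=env.observe(); print(s["time_s"],s["position"],s["tool_rot"])
w=optics.get_image("wrist"); t=optics.get_image("top");d=optics.get_image("side")
cv2.imwrite("pics/w1.png",w["color"][:,:,::-1]); cv2.imwrite("pics/d1.png",d["color"][:,:,::-1])
print(w["intrinsics"],w["pose"])
p=np.load("rail.npy")
for n,k in (("0",0.),("s",.12),(".16",.16),(".09",.092)): print(n,proj(w,world(p,[k])[0]).round(0))
for q in ["lamp_fin","lamp_bore","bend_start","rail"]: print(q,[(round(x["score"],2),(np.array(x["at"])*[560,420]).round(1).tolist()) for x in spotter.look_for(w,q)][:3])
E
```

```text
time_s: 1.97
position: [0.3238, 0.2968, 0.2476]
tool_rot: [[-0.548, 0.836, 0.0], [0.836, 0.548, 0.0], [-0.0, 0.0, -1.0]]
ft_force: [0.6, 1.5, -0.4]
grip_width: 0.0848
gripper_force: 0.0
time_s: 2.63
position: [0.4705, 0.074, 0.2515]
tool_rot: [[0.079, 0.997, 0.0], [0.997, -0.079, 0.0], [0.0, 0.0, -1.0]]
ft_force: [-0.4, 1.4, 0.2]
grip_width: 0.0847
gripper_force: 0.0
time_s: 3.3
position: [0.6171, -0.1485, 0.2513]
tool_rot: [[0.674, 0.739, -0.0], [0.739, -0.674, 0.0], [0.0, -0.0, -1.0]]
ft_force: [0.6, 0.9, 1.0]
grip_width: 0.0848
gripper_force: 0.0
3.3 [ 0.61711565 -0.14847333  0.2512536 ] [[ 6.73690864e-01  7.39013272e-01 -5.21836064e-05]
 [ 7.39013274e-01 -6.73690862e-01  5.31102439e-05]
 [ 4.09355637e-06 -7.43442639e-05 -9.99999997e-01]]
[[341.50287359   0.         278.26658301]
 [  0.         341.50287359 211.93554923]
 [  0.           0.           1.        ]] [[ 7.38887366e-01  6.50470295e-01  1.75880228e-01  6.61456377e-01]
 [-6.73828691e-01  7.13503772e-01  1.92008494e-01 -9.97117764e-02]
 [-5.95384633e-04 -2.60385794e-01  9.65504471e-01  3.93958538e-01]
 [ 0.00000000e+00  0.00000000e+00  0.00000000e+00  1.00000000e+00]]
0 [[280. 337.]]
s [[280. 180.]]
.16 [[271. 118.]]
.09 [[280. 220.]]
lamp_fin [(0.91, [277.3, 204.4]), (0.65, [437.8, 127.8]), (0.62, [355.0, 349.5])]
lamp_bore [(0.96, [355.1, 346.9]), (0.81, [436.5, 127.6]), (0.78, [221.4, 323.0])]
bend_start [(0.61, [269.3, 137.2])]
rail [(0.73, [265.4, 137.5])]
```

View pics/w1.png

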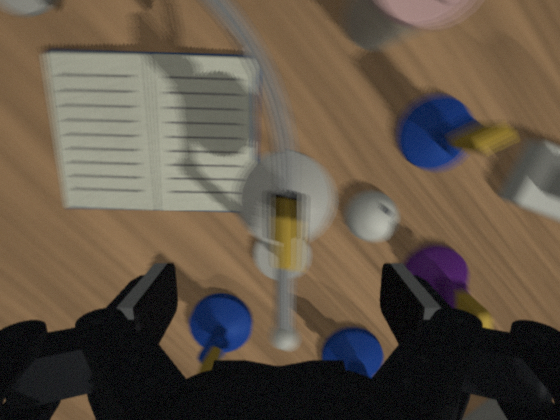

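Wrist picture (blurred): the fin is at about (287,232), and the rod appears about 6 px right of the prediction. I'll take a still picture and measure the rod.

Run:
```python
from h import *
from rig import env,optics,spotter
import cv2
s=env.observe(); print(s["time_s"],s["position"],s["qvel"].round(2))
w=optics.get_image("wrist")
im=w["color"]; cv2.imwrite("pics/w2.png",cv2.resize(im[:370,150:420,::-1],None,fx=2,fy=1.6))
h=cv2.cvtColor(im,cv2.COLOR_RGB2HSV)
for r in list(range(10,150,12))+list(range(285,335,6)):
    c=np.where(h[r,180:320,1]<60)[0]+180; print(r,[ (int(g[0]),int(g[-1])) for g in np.split(c,np.where(np.diff(c)>1)[0]+1) if len(g)>3])
m=(h[...,0]>18)&(h[...,0]<32)&(h[...,1]>170)&(h[...,2]>100); n,l,st,ce=cv2.connectedComponentsWithStats(m.astype('uint8'))
print([(st[i].tolist(),ce[i].round(1).tolist()) for i in range(1,n) if st[i,4]>100])
```

```text
3.65 [ 0.61613478 -0.14597828  0.25173404] [ 0.25 -0.31  0.01 -0.12  0.05  0.17]
10 [(208, 230)]
22 [(219, 238)]
34 [(228, 247)]
46 [(236, 254)]
58 [(180, 260)]
70 [(180, 266)]
82 [(180, 251), (255, 271)]
94 [(180, 251), (260, 276)]
106 [(180, 251), (264, 279)]
118 [(180, 251), (268, 282)]
130 [(180, 250), (270, 285)]
142 [(180, 251), (273, 287)]
285 [(275, 289)]
291 [(275, 289)]
297 [(274, 289)]
303 [(274, 289)]
309 [(274, 289)]
315 [(274, 289)]
321 [(274, 290)]
327 [(272, 291)]
333 [(270, 294)]
[]
```

View pics/w2.png

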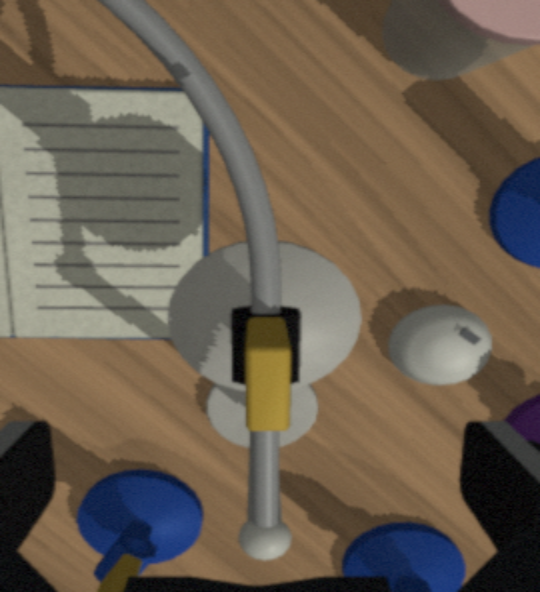

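Run:
```python
from h import *
from rig import env,optics
w=optics.get_image("wrist"); s=env.observe(); print(s["position"],s["ft_force"])
px=np.array([[219,10],[228.5,22],[237.5,34],[245,46],[263,82],[268,94],[271.5,106],[275,118],[277.5,130],[280,142],[282,285],[282,291],[281.5,297],[281.5,309],[282,321]])
ball=np.array([282.3,336.5]); ss=np.linspace(0,.4,800)
p0=np.load("rail.npy")
def f(p):
    u=proj(w,world(p,ss)[0]); d=np.linalg.norm(u[None]-px[:,None],axis=2).min(1)
    return np.r_[d,u[0]-ball,(p[:2]-p0[:2])/.003]
o=least_squares(f,p0,diff_step=1e-4); p=o.x; print(p0,p,f(p).round(1)); 
np.save("rail2.npy",p)
q=ray(w,[[282.5,217.5],[282.5,268.8],[284,243]],.2255); print(q)
W,a=world(p,ss)
for k in q: i=np.linalg.norm(W[:,:2]-k[:2],axis=1).argmin(); print(ss[i],np.linalg.norm(W[i,:2]-k[:2]))
print(world(p,[.092,L]), (W[:,:2]+0)[0])
c,sn=np.cos(p[2]),np.sin(p[2])
d=q[:,:2]-p[:2]; print("fin in rail frame",d@np.array([[c,-sn],[sn,c]]))
```

```text
[ 0.616213   -0.14598503  0.25186019] [0.12874458 0.17949784 0.40280879]
[ 0.55568048 -0.21747132 -0.73525192] [ 0.55589409 -0.21618804 -0.73958361] [ 0.3  0.1  0.5  0.3  0.1  0.2  0.4  0.4  0.7  0.3  0.2  0.1  0.4  0.4
  0.4 -0.8  0.5  0.1  0.4]
[[ 0.62926015 -0.13437226  0.2255    ]
 [ 0.61014875 -0.1557108   0.2255    ]
 [ 0.62054421 -0.1452856   0.2255    ]]
0.11013767209011266 0.000975430678534536
0.08110137672090113 0.0006946975694373432
0.09612015018773468 0.00017021621308660183
(array([[ 0.61790029, -0.1482231 ,  0.17      ],
       [ 0.5592942 ,  0.17601581,  0.17      ]]), array([ 47.62498048, 127.62498048])) [ 0.55589409 -0.21618804]
fin in rail frame [[-9.43101961e-04  1.09888627e-01]
 [-6.79881599e-04  8.12440853e-02]
 [-2.66258909e-05  9.59520293e-02]]
```

Run:
```python
from h import *
from rig import env
s=env.observe(); p=np.load("rail2.npy"); W,a=world(p,[.0956]); print(W,a)
p0=s["position"];p1=np.array([W[0,0],W[0,1],.186]); k=np.r_[.06,np.arange(1,7)/6,1]
plan(s,[p1*[1,1,0]+[0,0,p0[2]+(p1[2]-p0[2])*f] for f in k],[a[0]]*8,6)
```

```text
[[ 0.62032662 -0.14556361  0.17      ]] [47.62498048]
6, 0.31, 0.28, 0.4, 0.006, 6, -0, -0, 0.7, 0, 6, -0, -0, 1.1, 0, 6, -0, -0, 1.09, 0, 6, -0, -0, 1.1, 0, 6, -0, -0, 1.1, 0, 6, -0, -0, 1.1, 0, 6, -0, -0, -0, 0
```

```bash
python3 -m crank '[5,0.31,0.28,0.4,0.006,5,0,0,0.7,0,5,0,0,1.1,0,5,0,0,1.09,0,5,0,0,1.1,0,5,0,0,1.1,0,5,0,0,1.1,0,3,0,0,0,0]' 20
python3 -m crank '[3,0,0,0,0,2,0,0,0,0,2,0,0,0,0,1.6,0,0,0,0,1.6,0,0,0,0,0.8,0,0,0,0,0.8,0,0,0,0,0.8,0,0,0,0]' 20
python3 -m crank '[0.8,0,0,0,0,0.8,0,0,0,0,0.8,0,0,0,0,0.8,0,0,0,0,0.8,0,0,0,0,0.8,0,0,0,0,0.8,0,0,0,0,0.8,0,0,0,0]' 20
```

```text
time_s: 4.42
position: [0.6197, -0.1459, 0.1825]
tool_rot: [[0.675, 0.738, -0.004], [0.738, -0.675, 0.002], [-0.002, -0.005, -1.0]]
ft_force: [-0.5, -0.0, 0.2]
grip_width: 0.0392
gripper_force: 0.0
time_s: 5.08
position: [0.6206, -0.1464, 0.1859]
tool_rot: [[0.675, 0.738, 0.0], [0.738, -0.675, -0.0], [0.0, 0.0, -1.0]]
ft_force: [-2.4, 0.8, 4.7]
grip_width: 0.0121
gripper_force: 23.9
time_s: 5.75
position: [0.6206, -0.1464, 0.1858]
tool_rot: [[0.675, 0.738, 0.0], [0.738, -0.675, 0.0], [0.0, 0.0, -1.0]]
ft_force: [-3.3, 1.2, 5.2]
grip_width: 0.0116
gripper_force: 24.1
```

```bash
cat > st.py <<'E'
from h import *
from rig import env
def rep(p=np.load("rail2.npy")):
    s=env.observe(); R_=s["tool_rot"]; ss=np.linspace(0,L,4000); W,a=world(p,ss)
    q=s["position"]; i=np.linalg.norm(W[:,:2]-q[:2],axis=1).argmin()
    n=np.radians(a[i]); e=(q-W[i])[:2]@np.array([np.sin(n),-np.cos(n)])
    y=np.degrees(np.arctan2(R_[1,0],R_[0,0]))
    print("t %.2f s=%.1f right_err=%.2fmm z=%.1f yawerr=%.2f (yaw %.1f) F_tool"%(s["time_s"],ss[i]*1e3,e*1e3,q[2]*1e3,y-a[i],y),(R_.T@s["ft_force"]).round(1),"M_tool",(R_.T@s["wrist_torque"]).round(2),"grip",round(s["grip_width"]*1e3,1),s["gripper_force"].round(1))
    return s,ss[i]
E
cat > go.py <<'E'
import sys
from st import *
s,k=rep()
if len(sys.argv)>1:
    ds=float(sys.argv[1])/1e3; off=float(sys.argv[2])/1e3; z=float(sys.argv[3])/1e3; yo=float(sys.argv[4])
    kk=k+ds*np.arange(1,9)/8; W,a=world(np.load("rail2.npy"),kk,z); n=np.radians(a)
    W[:,:2]+=off*np.c_[np.sin(n),-np.cos(n)]
    plan(s,W,a+yo,.8)
E
python3 -m crank '[0.8,0,-0.02,-0.05,0,0.8,0,-0.02,-0.05,0,0.8,0,0,-0.05,0,0.8,0,0,0,0,0.8,0,0,0,0,0.8,0,0,0,0,0.8,0,0,0,0,0.8,0,0,0,0]' 20
python3 go.py
```

```text
time_s: 6.42
position: [0.6203, -0.1463, 0.1868]
tool_rot: [[0.675, 0.738, -0.0], [0.738, -0.675, 0.0], [-0.0, -0.0, -1.0]]
ft_force: [0.5, -0.2, -2.8]
grip_width: 0.0118
gripper_force: 23.1Traceback (most recent call last):
  File "go.py", line 3, in <module>
    s,k=rep()
        ~~~^^
  File "st.py", line 8, in rep
    print("t %.2f s=%.1f right_err=%.2fmm z=%.1f yawerr=%.2f (yaw %.1f) F_tool"%(s["time_s"],ss[i]*1e3,e*1e3,q[2]*1e3,y-a[i],y),(R_.T@s["ft_force"]).round(1),"M_tool",(R_.T@s["wrist_torque"]).round(2),"grip",round(s["grip_width"]*1e3,1),s["gripper_force"].round(1))
                                                                                                                                                                                                                                             ^^^^^^^^^^^^^^^^^^^^^^^^
AttributeError: 'float' object has no attribute 'round'
```

```bash
sed -i 's/s\["gripper_force"\].round(1)/round(float(s["gripper_force"]),1)/' st.py; python3 go.py 20 0 186.8 0
```

```text
t 6.42 s=95.1 right_err=0.48mm z=186.8 yawerr=-0.08 (yaw 47.5) F_tool [0.2 0.5 2.8] M_tool [-0.01 -0.07 -0.06] grip 11.8 23.1
0.8, 0.25, -0.05, 0, -0.001, 0.8, 0.25, 0, 0, -0, 0.8, 0.25, 0, 0, -0, 0.8, 0.25, 0, 0, -0, 0.8, 0.25, 0, 0, -0, 0.8, 0.25, 0, 0, -0, 0.8, 0.25, 0, 0, -0, 0.8, 0.25, 0, 0, -0
```

```bash
python3 -m crank '[0.8,0.25,-0.03,0,-0.001,0.8,0.25,-0.03,0,0,0.8,0.25,-0.03,0,0,0.8,0.25,-0.03,0,0,0.8,0.25,0,0,0,0.8,0.25,0,0,0,0.8,0.25,0,0,0,0.8,0,0,0,0]'; python3 go.py
python3 -m crank '[0.8,0,-0.03,0,0,0.8,0,-0.03,0,0,0.8,0,-0.02,0,0,0.8,0,0,0,0,0.8,0,0,0,0,0.8,0,0,0,0,0.8,0,0,0,0,0.8,0,0,0,0]'; python3 go.py 20 0 186.8 0
```

```text
time_s: 7.08
position: [0.6316, -0.1321, 0.1869]
tool_rot: [[0.674, 0.739, 0.0], [0.739, -0.674, 0.0], [0.0, 0.0, -1.0]]
ft_force: [0.5, 0.4, -1.9]
grip_width: 0.0119
gripper_force: 23.1
t 7.08 s=113.2 right_err=-0.78mm z=186.9 yawerr=0.00 (yaw 47.6) F_tool [0.6 0.1 1.9] M_tool [-0.04  0.04 -0.01] grip 11.9 23.1
time_s: 7.75
position: [0.6306, -0.1321, 0.187]
tool_rot: [[0.674, 0.738, 0.0], [0.738, -0.674, -0.0], [-0.0, 0.0, -1.0]]
ft_force: [0.5, -1.5, -2.1]
grip_width: 0.0115
gripper_force: 23.1
t 7.75 s=112.6 right_err=-1.48mm z=187.0 yawerr=-0.03 (yaw 47.6) F_tool [-0.8  1.4  2.1] M_tool [-0.06 -0.02 -0.01] grip 11.5 23.1
0.8, 0.26, 0.15, 0.02, -0, 0.8, 0.25, -0, -0, -0, 0.8, 0.25, -0, -0, -0.001, 0.8, 0.25, -0, -0, -0.017, 0.8, 0.25, -0.01, -0, -0.016, 0.8, 0.25, 0, -0, -0.017, 0.8, 0.25, -0, -0, -0.017, 0.8, 0.25, -0, -0, -0.016
```

```bash
python3 - <<'E'
t=open('h.py').read()
t=t.replace("    for i in range(0,len(cmd),40)","    np.save('cmd.npy',[*cur,y])\n    for i in range(0,len(cmd),40)")
open('h.py','w').write(t)
g=open('go.py').read()
g=g.replace("    kk=","""    import os
    if os.path.exists('cmd.npy') and len(sys.argv)<6:
        c=np.load('cmd.npy'); b=np.radians(c[3]); s=dict(position=c[:3],tool_rot=np.array([[np.cos(b),0,0],[np.sin(b),0,0],[0,0,0]]))
        ss=np.linspace(0,L,8000); k=ss[np.linalg.norm(world(np.load("rail2.npy"),ss)[0][:,:2]-c[:2],axis=1).argmin()]
    kk=""")
open('go.py','w').write(g)
E
python3 go.py 32 -0.2 187 0 fresh; python3 go.py 24 -0.2 187 0
```

```text
t 7.75 s=112.6 right_err=-1.48mm z=187.0 yawerr=-0.03 (yaw 47.6) F_tool [-0.8  1.4  2.1] M_tool [-0.06 -0.02 -0.01] grip 11.5 23.1
0.8, 0.41, 0.13, -0, -0, 0.8, 0.4, -0, -0, -0.004, 0.8, 0.4, -0.01, -0, -0.027, 0.8, 0.39, -0, -0, -0.027, 0.8, 0.4, -0.01, -0, -0.026, 0.8, 0.4, -0, -0, -0.027, 0.8, 0.4, -0.01, -0, -0.027, 0.8, 0.4, -0, -0, -0.026
t 7.75 s=112.6 right_err=-1.48mm z=187.0 yawerr=-0.03 (yaw 47.6) F_tool [-0.8  1.4  2.1] M_tool [-0.06 -0.02 -0.01] grip 11.5 23.1
0.8, 0.3, -0.01, -0, -0.02, 0.8, 0.3, -0, -0, -0.02, 0.8, 0.3, -0, -0, -0.02, 0.8, 0.3, -0.01, -0, -0.02, 0.8, 0.3, 0, -0, -0.02, 0.8, 0.3, -0, -0, -0.02, 0.8, 0.3, -0.01, -0, -0.02, 0.8, 0.3, 0, -0, -0.02
```

```bash
python3 -m crank '[0.8,0.41,0.13,0,0,0.8,0.4,0,0,-0.004,0.8,0.4,-0.01,0,-0.027,0.8,0.39,0,0,-0.027,0.8,0.4,-0.01,0,-0.026,0.8,0.4,0,0,-0.027,0.8,0.4,-0.01,0,-0.027,0.8,0.4,0,0,-0.026]' | tail -1; python3 go.py
```

```text
gripper_force: 23.1
t 8.42 s=145.1 right_err=-0.20mm z=186.9 yawerr=-0.05 (yaw 57.2) F_tool [0.6 0.4 0.9] M_tool [-0.   -0.02 -0.02] grip 11.7 23.1
```

Tracking is clean. Continue.

```bash
python3 -m crank '[0.8,0.3,-0.01,0,-0.02,0.8,0.3,0,0,-0.02,0.8,0.3,0,0,-0.02,0.8,0.3,-0.01,0,-0.02,0.8,0.3,0,0,-0.02,0.8,0.3,0,0,-0.02,0.8,0.3,-0.01,0,-0.02,0.8,0.3,0,0,-0.02]' | tail -1; python3 go.py 24 -0.2 187 0; python3 go.py 24 -0.2 187 0 |tail -1
```

```text
gripper_force: 23.1
t 9.08 s=168.9 right_err=-0.24mm z=186.9 yawerr=-0.04 (yaw 66.3) F_tool [-1.3 -0.4  3.5] M_tool [ 0.01 -0.04 -0.05] grip 11.5 23.1
0.8, 0.3, -0, -0, -0.021, 0.8, 0.3, -0, -0, -0.02, 0.8, 0.3, -0.01, -0, -0.02, 0.8, 0.3, -0, -0, -0.02, 0.8, 0.3, -0, -0, -0.02, 0.8, 0.3, -0.01, -0, -0.02, 0.8, 0.3, 0, -0, -0.02, 0.8, 0.3, -0, -0, -0.02
0.8, 0.3, -0, -0, -0.02, 0.8, 0.3, -0.01, -0, -0.02, 0.8, 0.3, -0, -0, -0.02, 0.8, 0.3, -0, -0, -0.02, 0.8, 0.3, -0.01, -0, -0.02, 0.8, 0.3, 0, -0, -0.02, 0.8, 0.3, -0, -0, -0.02, 0.8, 0.3, -0.01, -0, -0.02
```

```bash
python3 -m crank '[0.8,0.3,0,0,-0.021,0.8,0.3,0,0,-0.02,0.8,0.3,-0.01,0,-0.02,0.8,0.3,0,0,-0.02,0.8,0.3,0,0,-0.02,0.8,0.3,-0.01,0,-0.02,0.8,0.3,0,0,-0.02,0.8,0.3,0,0,-0.02]' | tail -1; python3 go.py
```

```text
gripper_force: 23.1
t 9.75 s=193.0 right_err=-0.21mm z=186.9 yawerr=0.00 (yaw 75.5) F_tool [ 0.7 -0.1  2.1] M_tool [-0.02 -0.02 -0.06] grip 11.9 23.1
```

```bash
python3 -m crank '[0.8,0.3,0,0,-0.02,0.8,0.3,-0.01,0,-0.02,0.8,0.3,0,0,-0.02,0.8,0.3,0,0,-0.02,0.8,0.3,-0.01,0,-0.02,0.8,0.3,0,0,-0.02,0.8,0.3,0,0,-0.02,0.8,0.3,-0.01,0,-0.02]' | tail -1; python3 go.py  24 -0.2 187 0; python3 go.py 24 -0.2 187 0 |tail -1
```

```text
gripper_force: 23.1
t 10.42 s=217.1 right_err=-0.24mm z=186.9 yawerr=-0.02 (yaw 84.7) F_tool [-0.8  0.6  2.5] M_tool [-0.    0.01 -0.03] grip 12.0 23.1
0.8, 0.3, 0, -0, -0.02, 0.8, 0.3, -0, -0, -0.02, 0.8, 0.3, -0, -0, -0.02, 0.8, 0.3, -0.01, -0, -0.02, 0.8, 0.3, -0, -0, -0.02, 0.8, 0.3, -0, -0, -0.02, 0.8, 0.3, -0.01, -0, -0.02, 0.8, 0.3, 0, -0, -0.02
0.8, 0.3, -0, -0, -0.02, 0.8, 0.3, -0.01, -0, -0.02, 0.8, 0.3, 0, -0, -0.02, 0.8, 0.3, -0, -0, -0.02, 0.8, 0.3, -0, -0, -0.02, 0.8, 0.3, -0.01, -0, -0.02, 0.8, 0.3, -0, -0, -0.02, 0.8, 0.3, -0, -0, -0.02
```

```bash
python3 -m crank '[0.8,0.3,0,0,-0.02,0.8,0.3,0,0,-0.02,0.8,0.3,0,0,-0.02,0.8,0.3,-0.01,0,-0.02,0.8,0.3,0,0,-0.02,0.8,0.3,0,0,-0.02,0.8,0.3,-0.01,0,-0.02,0.8,0.3,0,0,-0.02]' | tail -1; python3 go.py
python3 - <<'E'
from h import *
from rig import env,optics
import cv2
for _ in range(4): w=optics.get_image("wrist")
cv2.imwrite("pics/w3.png",w["color"][:,:,::-1])
p=np.load("rail2.npy"); print(proj(w,world(p,[.26,.28,.3,.33,.36,.38,.395,.42,L])[0]).round(1).tolist())
h=cv2.cvtColor(w["color"],cv2.COLOR_RGB2HSV)
for r in range(5,190,8):
    c=np.where(h[r,180:400,1]<60)[0]+180; print(r,[ (int(g[0]),int(g[-1])) for g in np.split(c,np.where(np.diff(c)>1)[0]+1) if len(g)>3])
E
```

```text
gripper_force: 23.1
t 11.08 s=241.0 right_err=-0.21mm z=186.9 yawerr=-0.01 (yaw 93.8) F_tool [0.1 0.3 2. ] M_tool [-0.    0.01  0.02] grip 11.9 23.1
[[276.1, 219.8], [267.9, 180.0], [253.5, 139.1], [219.8, 77.6], [177.3, 14.1], [146.7, -31.5], [122.5, -67.6], [79.5, -131.7], [-17.0, -275.6]]
5 [(180, 186)]
13 [(180, 191)]
21 [(180, 196)]
29 [(180, 202)]
37 [(181, 207)]
45 [(186, 213)]
53 [(192, 218)]
61 [(197, 223)]
69 [(203, 229)]
77 [(209, 234)]
85 [(214, 239)]
93 [(218, 244)]
101 [(223, 248)]
109 [(180, 189), (229, 252)]
117 [(180, 197), (233, 256)]
125 [(180, 205), (236, 260)]
133 [(180, 212), (241, 263)]
141 [(180, 220), (244, 266)]
149 [(180, 228), (247, 269)]
157 [(180, 236), (251, 272)]
165 [(180, 244), (253, 295)]
173 [(180, 312)]
181 [(180, 322)]
189 [(180, 328)]
```

View pics/w3.png

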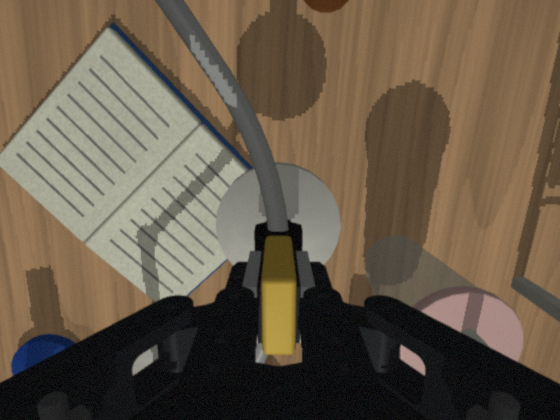

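The wrist picture shows the rod at (221.5,77), about 1.5 px (0.5 mm) outside the model, so I'll bias slightly outward from here.

```bash
python3 -m crank '[0.8,0.3,0,0,-0.02,0.8,0.3,-0.01,0,-0.02,0.8,0.3,0,0,-0.02,0.8,0.3,0,0,-0.02,0.8,0.3,0,0,-0.02,0.8,0.3,-0.01,0,-0.02,0.8,0.3,0,0,-0.02,0.8,0.3,0,0,-0.02]' | tail -1; python3 go.py 24 0.1 187 0; python3 go.py 24 0.2 187 0|tail -1;  python3 go.py 32 0.2 187 0|tail -1
```

```text
gripper_force: 23.1
t 11.95 s=265.2 right_err=-0.14mm z=187.0 yawerr=-0.07 (yaw 103.0) F_tool [ 0.3 -0.5  2.2] M_tool [0.01 0.01 0.03] grip 11.8 23.1
0.8, 0.3, 0.02, -0, -0.02, 0.8, 0.3, 0, -0, -0.02, 0.8, 0.3, -0, -0, -0.02, 0.8, 0.3, -0.01, -0, -0.02, 0.8, 0.3, 0, -0, -0.02, 0.8, 0.3, -0, -0, -0.02, 0.8, 0.3, -0.01, -0, -0.02, 0.8, 0.3, 0, -0, -0.02
0.8, 0.3, 0.01, -0, -0.02, 0.8, 0.3, -0, -0, -0.02, 0.8, 0.3, -0.01, -0, -0.02, 0.8, 0.3, -0, -0, -0.02, 0.8, 0.3, -0, -0, -0.02, 0.8, 0.3, -0.01, -0, -0.02, 0.8, 0.3, 0, -0, -0.02, 0.8, 0.3, -0, -0, -0.02
0.8, 0.4, -0.01, -0, -0.027, 0.8, 0.4, -0, -0, -0.026, 0.8, 0.4, -0.01, -0, -0.027, 0.8, 0.4, -0, -0, -0.027, 0.8, 0.4, -0.01, -0, -0.005, 0.8, 0.4, 0, -0, 0, 0.8, 0.4, 0, -0, 0, 0.8, 0.4, 0, -0, 0
```

```bash
python3 -m crank '[0.8,0.3,0.02,0,-0.02,0.8,0.3,0,0,-0.02,0.8,0.3,0,0,-0.02,0.8,0.3,-0.01,0,-0.02,0.8,0.3,0,0,-0.02,0.8,0.3,0,0,-0.02,0.8,0.3,-0.01,0,-0.02,0.8,0.3,0,0,-0.02]' | tail -1; python3 go.py
```

```text
gripper_force: 23.1
t 12.62 s=289.0 right_err=0.09mm z=186.9 yawerr=-0.01 (yaw 112.2) F_tool [ 0.2 -0.4  2.1] M_tool [ 0.03  0.02 -0.  ] grip 11.3 23.1
```

```bash
python3 -m crank '[0.8,0.3,0.01,0,-0.02,0.8,0.3,0,0,-0.02,0.8,0.3,-0.01,0,-0.02,0.8,0.3,0,0,-0.02,0.8,0.3,0,0,-0.02,0.8,0.3,-0.01,0,-0.02,0.8,0.3,0,0,-0.02,0.8,0.3,0,0,-0.02]' | tail -1; python3 go.py
```

```text
gripper_force: 23.1
t 13.28 s=313.0 right_err=0.26mm z=186.9 yawerr=0.01 (yaw 121.3) F_tool [-0.4 -0.2  1.8] M_tool [ 0.03  0.   -0.04] grip 11.6 23.1
```

```bash
python3 -m crank '[0.8,0.4,-0.01,0,-0.027,0.8,0.4,0,0,-0.026,0.8,0.4,-0.01,0,-0.027,0.8,0.4,0,0,-0.027,0.8,0.4,-0.01,0,-0.005,0.8,0.4,0,0,0,0.8,0.3,0,0,0,0.8,0.2,0,0,0]' | tail -1; python3 go.py
python3 - <<'E'
from h import *
from rig import env,optics
import cv2
for _ in range(4): w=optics.get_image("wrist")
s=optics.get_image("side")
a=cv2.resize(w["color"][60:280,170:390,::-1],(400,400),interpolation=cv2.INTER_CUBIC); b=cv2.resize(s["color"][200:300,170:270,::-1],(400,400),interpolation=cv2.INTER_CUBIC)
cv2.imwrite("pics/w4.png",np.hstack([a,b]))
p=np.load("rail2.npy"); print(proj(w,world(p,[.33,.36,.37,.38,.39,.4,.42])[0]).round(1).tolist())
E
python3 go.py
```

```text
gripper_force: 23.1
t 13.95 s=342.2 right_err=0.20mm z=187.0 yawerr=0.02 (yaw 127.6) F_tool [-1.1 -0.5  2.5] M_tool [-0.05  0.   -0.03] grip 11.5 23.1
[[277.5, 277.5], [277.5, 221.2], [277.5, 201.2], [277.5, 180.6], [277.5, 159.3], [277.5, 137.3], [277.5, 91.0]]
t 14.20 s=341.6 right_err=0.17mm z=186.9 yawerr=0.01 (yaw 127.6) F_tool [-0.2 -0.   1.4] M_tool [ 0.   -0.04  0.01] grip 12.1 23.1
```

View pics/w4.png

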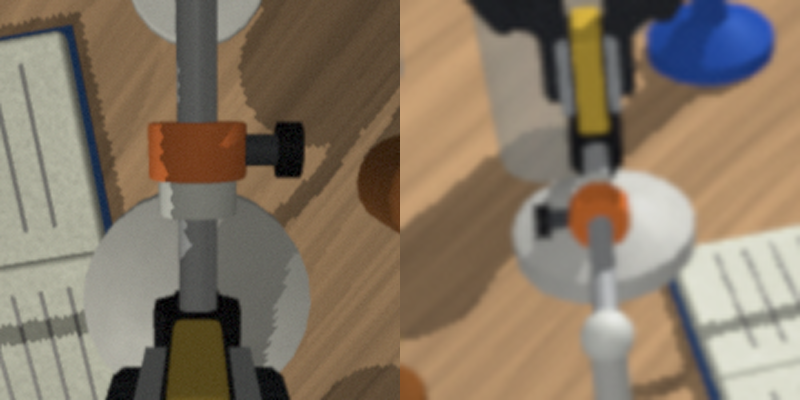

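The wrist view shows the bumper face at crop row 218 and the slider front at row 297, a gap of about 21 mm. I'll advance 16 mm, then feel forward.

```bash
python3 -m crank '[0.8,0.4,0,0,0,0.8,0.4,0,0,0,0.8,0.3,0,0,0,0.8,0.3,0,0,0,0.8,0.2,0,0,0,0.8,0,0,0,0,0.8,0,0,0,0,0.8,0,0,0,0]' | tail -1; python3 go.py
python3 - <<'E'
from h import *
from rig import env,optics
import cv2
w=optics.get_image("wrist"); h=w["color"][120:250,262:296].mean(1).round().astype(int)
for r in range(0,130,2): print(r+120,h[r].tolist(),end=" ")
s=optics.get_image("wrist"); cv2.imwrite("pics/w5.png",cv2.resize(s["color"][110:260,200:350,::-1],(450,450),interpolation=cv2.INTER_CUBIC))
E
```

```text
gripper_force: 23.1
t 14.87 s=357.6 right_err=0.21mm z=187.0 yawerr=0.02 (yaw 127.6) F_tool [-0.3  1.1  2.3] M_tool [ 0.02  0.03 -0.04] grip 11.8 23.1
120 [104, 94, 82] 122 [103, 94, 81] 124 [101, 92, 79] 126 [103, 94, 82] 128 [105, 95, 82] 130 [106, 95, 82] 132 [106, 95, 82] 134 [107, 96, 83] 136 [107, 97, 83] 138 [106, 96, 82] 140 [106, 96, 82] 142 [108, 97, 84] 144 [108, 97, 83] 146 [107, 96, 82] 148 [107, 96, 83] 150 [108, 97, 83] 152 [107, 96, 83] 154 [106, 95, 82] 156 [105, 94, 81] 158 [105, 94, 81] 160 [92, 79, 68] 162 [86, 67, 54] 164 [93, 50, 25] 166 [113, 60, 29] 168 [116, 61, 29] 170 [115, 61, 29] 172 [114, 60, 28] 174 [115, 60, 28] 176 [115, 61, 28] 178 [114, 60, 28] 180 [114, 60, 28] 182 [115, 60, 28] 184 [116, 60, 28] 186 [113, 59, 28] 188 [114, 60, 28] 190 [115, 60, 29] 192 [117, 62, 28] 194 [121, 65, 32] 196 [119, 96, 80] 198 [124, 124, 116] 200 [126, 127, 119] 202 [129, 130, 121] 204 [126, 127, 118] 206 [122, 122, 114] 208 [118, 118, 110] 210 [116, 116, 108] 212 [112, 112, 105] 214 [112, 112, 105] 216 [99, 99, 94] 218 [98, 98, 94] 220 [89, 89, 85] 222 [71, 71, 68] 224 [53, 53, 51] 226 [52, 52, 51] 228 [52, 53, 52] 230 [46, 46, 46] 232 [13, 13, 13] 234 [10, 9, 9] 236 [49, 41, 18] 238 [65, 55, 23] 240 [68, 56, 23] 242 [69, 58, 23] 244 [70, 59, 23] 246 [71, 59, 23] 248 [73, 60, 24]
```

View pics/w5.png

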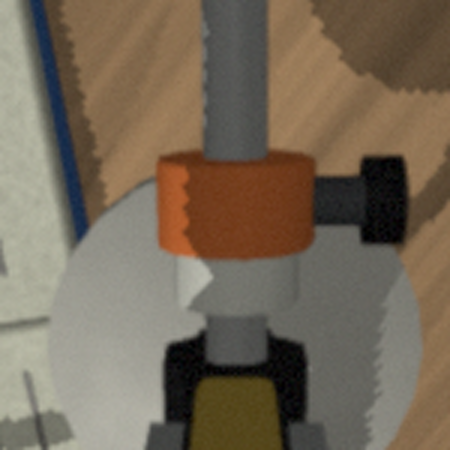

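Slider front is at crop row 340 and the bumper face at about 312, leaving a gap of 4 to 5 mm. Feel forward.

```bash
python3 -m crank '[0.8,0.1,0,0,0,0.8,0.1,0,0,0,0.8,0.05,0,0,0,0.8,0,0,0,0,0.8,0,0,0,0,0.8,0,0,0,0,0.8,0,0,0,0,0.8,0,0,0,0]' | tail -1; python3 go.py
```

```text
gripper_force: 23.1
t 15.63 s=360.2 right_err=0.19mm z=186.9 yawerr=0.02 (yaw 127.6) F_tool [0.2 0.1 1.6] M_tool [-0.02 -0.01 -0.02] grip 11.5 23.1
```

```bash
python3 -m crank '[0.8,0.05,0,0,0,0.8,0,0,0,0,0.8,0,0,0,0,0.8,0,0,0,0,0.8,0,0,0,0,0.8,0,0,0,0,0.8,0,0,0,0,0.8,0,0,0,0]' | tail -1; python3 go.py
```

```text
gripper_force: 23.1
t 16.30 s=360.7 right_err=0.18mm z=186.9 yawerr=0.02 (yaw 127.6) F_tool [-0.2 -0.4  2.6] M_tool [ 0.01 -0.03 -0.  ] grip 11.8 23.1
```

```bash
python3 -m crank '[0.8,0.05,0,0,0,0.8,0,0,0,0,0.8,0,0,0,0,0.8,0,0,0,0,0.8,0,0,0,0,0.8,0,0,0,0,0.8,0,0,0,0,0.8,0,0,0,0]' | tail -1; python3 go.py
```

```text
gripper_force: 23.1
t 16.97 s=361.2 right_err=0.19mm z=186.9 yawerr=0.02 (yaw 127.6) F_tool [0.2 0.9 1.6] M_tool [-0.   -0.03  0.02] grip 11.6 23.1
```

```bash
cat > chk.py <<'E'
from st import *
s,_=rep(); f=(s["tool_rot"].T@s["ft_force"])[0]
raise SystemExit(1 if f<-1.6 else 0)
E
python3 -m crank '[0.8,0.04,0,0,0,0.8,0,0,0,0,0.8,0,0,0,0,0.8,0,0,0,0,0.8,0,0,0,0,0.8,0,0,0,0,0.8,0,0,0,0,0.8,0,0,0,0]' >/dev/null; python3 chk.py &&
python3 -m crank '[0.8,0.04,0,0,0,0.8,0,0,0,0,0.8,0,0,0,0,0.8,0,0,0,0,0.8,0,0,0,0,0.8,0,0,0,0,0.8,0,0,0,0,0.8,0,0,0,0]' >/dev/null && python3 chk.py &&
python3 -m crank '[0.8,0.04,0,0,0,0.8,0,0,0,0,0.8,0,0,0,0,0.8,0,0,0,0,0.8,0,0,0,0,0.8,0,0,0,0,0.8,0,0,0,0,0.8,0,0,0,0]' >/dev/null && python3 chk.py &&
python3 -m crank '[0.8,0.04,0,0,0,0.8,0,0,0,0,0.8,0,0,0,0,0.8,0,0,0,0,0.8,0,0,0,0,0.8,0,0,0,0,0.8,0,0,0,0,0.8,0,0,0,0]' >/dev/null && python3 chk.py
```

```text
t 17.63 s=361.6 right_err=0.20mm z=186.9 yawerr=0.02 (yaw 127.6) F_tool [-0.  -0.   1.8] M_tool [-0.08 -0.01 -0.04] grip 11.5 23.1
t 18.30 s=362.0 right_err=0.17mm z=186.9 yawerr=0.02 (yaw 127.6) F_tool [-0.6  0.7  1.7] M_tool [-0.06 -0.01 -0.01] grip 11.6 23.1
t 18.97 s=362.4 right_err=0.17mm z=186.9 yawerr=0.02 (yaw 127.6) F_tool [-0.6  0.1  2.4] M_tool [-0.01 -0.03 -0.  ] grip 12.0 23.1
t 19.63 s=362.9 right_err=0.16mm z=186.9 yawerr=0.02 (yaw 127.6) F_tool [-0.  -0.7  2.2] M_tool [-0.   -0.03 -0.  ] grip 11.8 23.1
```

```bash
python3 -m crank '[0.8,0.04,0,0,0,0.8,0,0,0,0,0.8,0,0,0,0,0.8,0,0,0,0,0.8,0,0,0,0,0.8,0,0,0,0,0.8,0,0,0,0,0.8,0,0,0,0]' >/dev/null; python3 chk.py &&
python3 -m crank '[0.8,0.04,0,0,0,0.8,0,0,0,0,0.8,0,0,0,0,0.8,0,0,0,0,0.8,0,0,0,0,0.8,0,0,0,0,0.8,0,0,0,0,0.8,0,0,0,0]' >/dev/null && python3 chk.py &&
python3 -m crank '[0.8,0.04,0,0,0,0.8,0,0,0,0,0.8,0,0,0,0,0.8,0,0,0,0,0.8,0,0,0,0,0.8,0,0,0,0,0.8,0,0,0,0,0.8,0,0,0,0]' >/dev/null && python3 chk.py &&
python3 -m crank '[0.8,0.04,0,0,0,0.8,0,0,0,0,0.8,0,0,0,0,0.8,0,0,0,0,0.8,0,0,0,0,0.8,0,0,0,0,0.8,0,0,0,0,0.8,0,0,0,0]' >/dev/null && python3 chk.py
```

```text
t 20.30 s=363.2 right_err=0.19mm z=186.9 yawerr=0.02 (yaw 127.6) F_tool [-0.1 -0.9  2.5] M_tool [ 0.03  0.05 -0.02] grip 11.9 23.1
t 20.97 s=363.6 right_err=0.18mm z=186.9 yawerr=0.02 (yaw 127.6) F_tool [-0.7  0.1  1.9] M_tool [-0.   -0.01  0.09] grip 11.2 23.1
t 21.63 s=364.0 right_err=0.18mm z=187.0 yawerr=0.02 (yaw 127.6) F_tool [ 0.2 -1.2  1.7] M_tool [ 0.01 -0.04  0.01] grip 12.0 23.1
t 22.30 s=364.4 right_err=0.18mm z=186.9 yawerr=0.02 (yaw 127.6) F_tool [-0.9 -0.6  1.6] M_tool [-0.   -0.02  0.  ] grip 12.0 23.1
```

```bash
python3 -m crank '[0.8,0.04,0,0,0,0.8,0,0,0,0,0.8,0,0,0,0,0.8,0,0,0,0,0.8,0,0,0,0,0.8,0,0,0,0,0.8,0,0,0,0,0.8,0,0,0,0]' >/dev/null; python3 chk.py &&
python3 -m crank '[0.8,0.04,0,0,0,0.8,0,0,0,0,0.8,0,0,0,0,0.8,0,0,0,0,0.8,0,0,0,0,0.8,0,0,0,0,0.8,0,0,0,0,0.8,0,0,0,0]' >/dev/null && python3 chk.py &&
python3 -m crank '[0.8,0.04,0,0,0,0.8,0,0,0,0,0.8,0,0,0,0,0.8,0,0,0,0,0.8,0,0,0,0,0.8,0,0,0,0,0.8,0,0,0,0,0.8,0,0,0,0]' >/dev/null && python3 chk.py &&
python3 -m crank '[0.8,0.04,0,0,0,0.8,0,0,0,0,0.8,0,0,0,0,0.8,0,0,0,0,0.8,0,0,0,0,0.8,0,0,0,0,0.8,0,0,0,0,0.8,0,0,0,0]' >/dev/null && python3 chk.py
python3 - <<'E'
from rig import optics
import cv2
s=optics.get_image("wrist"); cv2.imwrite("pics/w6.png",cv2.resize(s["color"][110:260,200:350,::-1],(450,450),interpolation=cv2.INTER_CUBIC))
E
```

```text
t 22.97 s=364.8 right_err=0.19mm z=186.9 yawerr=0.02 (yaw 127.6) F_tool [-0.6  0.5  2.2] M_tool [ 0.05 -0.    0.02] grip 11.8 23.1
t 23.63 s=365.2 right_err=0.20mm z=186.9 yawerr=0.02 (yaw 127.6) F_tool [ 0.  -0.9  1.9] M_tool [ 0.02 -0.02  0.01] grip 11.8 23.1
t 24.30 s=365.6 right_err=0.17mm z=186.9 yawerr=0.02 (yaw 127.6) F_tool [0.3 0.5 2.3] M_tool [-0.02  0.03  0.  ] grip 11.6 23.1
t 24.97 s=366.0 right_err=0.19mm z=186.9 yawerr=0.02 (yaw 127.6) F_tool [-0.1  0.1  1.8] M_tool [ 0.01 -0.04  0.01] grip 11.9 23.1
```

View pics/w6.png

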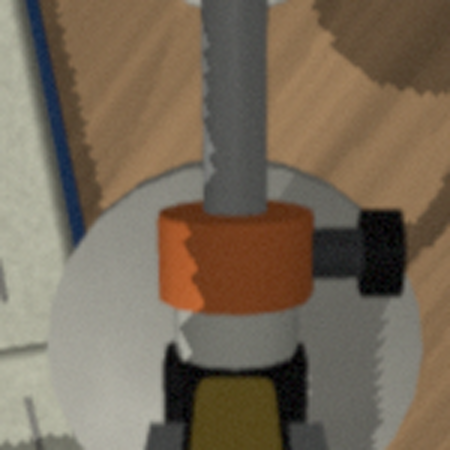

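The bumper (crop row 365) now overlaps the slider's front face, so about a millimetre remains.

```bash
python3 -m crank '[0.8,0.04,0,0,0,0.8,0,0,0,0,0.8,0,0,0,0,0.8,0,0,0,0,0.8,0,0,0,0,0.8,0,0,0,0,0.8,0,0,0,0,0.8,0,0,0,0]' >/dev/null; python3 chk.py &&
python3 -m crank '[0.8,0.04,0,0,0,0.8,0,0,0,0,0.8,0,0,0,0,0.8,0,0,0,0,0.8,0,0,0,0,0.8,0,0,0,0,0.8,0,0,0,0,0.8,0,0,0,0]' >/dev/null && python3 chk.py &&
python3 -m crank '[0.8,0.04,0,0,0,0.8,0,0,0,0,0.8,0,0,0,0,0.8,0,0,0,0,0.8,0,0,0,0,0.8,0,0,0,0,0.8,0,0,0,0,0.8,0,0,0,0]' >/dev/null && python3 chk.py &&
python3 -m crank '[0.8,0.04,0,0,0,0.8,0,0,0,0,0.8,0,0,0,0,0.8,0,0,0,0,0.8,0,0,0,0,0.8,0,0,0,0,0.8,0,0,0,0,0.8,0,0,0,0]' >/dev/null && python3 chk.py && 
python3 -m crank '[0.8,0.04,0,0,0,0.8,0,0,0,0,0.8,0,0,0,0,0.8,0,0,0,0,0.8,0,0,0,0,0.8,0,0,0,0,0.8,0,0,0,0,0.8,0,0,0,0]' >/dev/null && python3 chk.py &&
python3 -m crank '[0.8,0.04,0,0,0,0.8,0,0,0,0,0.8,0,0,0,0,0.8,0,0,0,0,0.8,0,0,0,0,0.8,0,0,0,0,0.8,0,0,0,0,0.8,0,0,0,0]' >/dev/null && python3 chk.py
```

```text
t 25.68 s=366.4 right_err=0.20mm z=186.9 yawerr=0.02 (yaw 127.6) F_tool [-2.2 -0.4  2.6] M_tool [-0.02 -0.34  0.  ] grip 11.7 23.1
```

Contact at 2.2 N, confirmed by the moment. I'll press slightly more, then lower the lamp onto the rod.

```bash
python3 -m crank '[0.8,0.02,0,0,0,0.8,0,0,0,0,0.8,0,0,0,0,0.8,0,0,0,0,0.8,0,0,0,0,0.8,0,0,0,0,0.8,0,0,0,0,0.8,0,0,0,0]' >/dev/null; python3 chk.py
python3 -m crank '[0.8,0,0,0.03,0,0.8,0,0,0.03,0,0.8,0,0,0.02,0,0.8,0,0,0,0,0.8,0,0,0,0,0.8,0,0,0,0,0.8,0,0,0,0,0.8,0,0,0,0]' >/dev/null; python3 chk.py
```

```text
t 26.35 s=366.4 right_err=0.16mm z=187.0 yawerr=0.01 (yaw 127.6) F_tool [-4.2 -0.2  2. ] M_tool [ 0.07 -0.76 -0.02] grip 11.7 23.1
t 27.02 s=366.4 right_err=0.28mm z=186.4 yawerr=0.01 (yaw 127.6) F_tool [-4.8 -0.6 -1.2] M_tool [ 0.09 -0.85 -0.04] grip 11.9 23.5
```

```bash
python3 -m crank '[1.3,0,0,0,0,1.5,0,0,0,0,2,0,0,0,0,3,0,0,0,0,4,0,0,0,0,5,0,0,0,0,5,0,0,0,0,5,0,0,0,0]' | tail -2; python3 go.py
python3 -m crank '[5,0,0,0,0,5,0,0,-0.5,0,5,0,0,-1,0,5,0,0,-1.5,0,5,0,0,-2,0,5,0,0,-2,0,5,0,0,-2,0,5,0,0,0,0]' | tail -2;
python3 -m crank '[5,-0.5,0,0,0,5,-0.5,0,0,0,5,0,0,0,0,5,0,0,0,0,5,0,0,0,0,5,0,0,0,0,5,0,0,0,0,5,0,0,0,0]' | tail -2
python3 - <<'E'
from rig import optics
import cv2,numpy as np
for _ in range(3): s=optics.get_image("wrist")
d=optics.get_image("side");t=optics.get_image("top")
a=cv2.resize(s["color"][120:300,190:370,::-1],(400,400),interpolation=cv2.INTER_CUBIC)
b=cv2.resize(d["color"][190:290,170:270,::-1],(400,400),interpolation=cv2.INTER_CUBIC)
cv2.imwrite("pics/w7.png",np.hstack([a,b])); cv2.imwrite("pics/t7.png",t["color"][110:350,130:450,::-1])
E
```

```text
grip_width: 0.0499
gripper_force: 0.0
t 27.68 s=366.6 right_err=0.19mm z=186.1 yawerr=0.02 (yaw 127.6) F_tool [0.2 1.  0.2] M_tool [-0.02  0.01 -0.02] grip 49.9 0.0
grip_width: 0.0501
gripper_force: 0.0
grip_width: 0.0498
gripper_force: 0.0
```

View pics/w7.png

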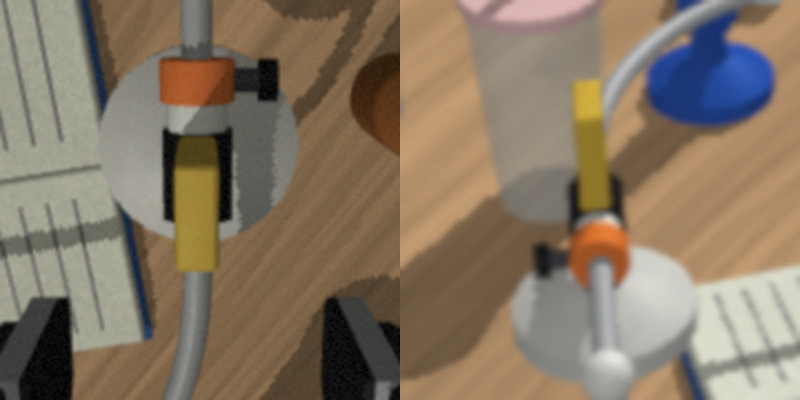

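View pics/t7.png

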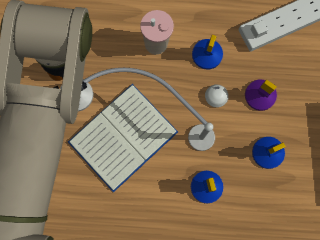

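The pictures show the slider flush against the bumper. The collar, mouse, tumbler and spray bottle have not moved, and the gripper is clear. Handing in.

```bash
python3 -c "
from rig import env
print(env.observe()['time_s'],env.close_job())"
```

```text
the job is handed in; nothing more can be done
29.2667 None
```

The lamp now hangs released against the white bumper, pressed there with about 5 N before I let go; in the final pictures the collar, mouse and tumbler look undisturbed, but only an edge of the spray bottle showed. I handed the job in at 29.3 s and no verdict was returned.

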